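Layer a rubbing pad on the assembly jig

TASK

Put together the two layers of a printmaker's rubbing pad on the white plate: slide the black ridged disc across from the turntable so that it lies centred on the plate, then turn the turntable by its upright post to the stop that brings the round wooden disc to face the plate, and slide that disc across so that it lies centred on top of the black one. Slide the discs rather than lifting them, leave the square wooden block on the turntable and the turntable at that stop, and do not disturb the other things around.

Things in the scene. Friction and masses are not known exactly. Their poses are not given: they have to be found in the camera images.
- jig: Assembly jig: fixed plywood board 500 x 340 mm, 18 mm thick, lying on the table and carrying the turntable and the plate. Origin on the turntable's vertical axis at table height; its x axis runs level from the turntable axis to the plate (the feed line), z up. It lies in a different place and direction each time.
- plate (a point): Centre of the top face of the white round plate, 140 mm in diameter, flat and without a rim, fixed on a round wooden foot; 240 mm from the turntable axis along the jig's x, top 59 mm above the table.
- turntable (a joint): Turn of the wooden turntable (310 mm across, top 45 mm above the table), rad, positive anticlockwise from above. Starts at 0. A spring plunger gives click stops at -1.57, 0, +1.57: leaving or entering a stop takes a few N at the post, over a hump 0.075 rad from it; inside the hump it centres itself; between stops it turns freely and stays put. End of travel 1.63.
- pad_low (a point): Centre of the top of the turntable's low pad, 95 mm long (outwards) and 70 mm wide, its middle 116 mm from the axis. At turntable 0 it faces the plate, its top 60 mm above the table (1 mm above the plate), its outer end 6 mm from the plate's edge. Moves with the turntable.
- pad_left (a point): Centre of the top of a high pad, 95 x 60 mm, its middle 116 mm from the axis, a quarter turn anticlockwise (seen from above) from the low pad. Top 75 mm above the table: 2 mm above a black disc lying on the plate. Moves with the turntable.
- pad_right (a point): The same for the other high pad, a quarter turn clockwise from the low pad.
- post (a point): Centre of the top of the turntable's upright steel post, 20 mm in diameter, standing from 45 to 115 mm above the table, 130 mm from the turntable axis on the far side from the low pad; moves with the turntable (at turntable 0 it is at jig x = -130 mm, y = 0).
- core: Black disc with ring-shaped ridges, 110 mm in diameter, 14 mm thick, about 0.25 kg, lying loose on the low pad that faces the plate, roughly 110 mm from the turntable axis. Origin at the centre of its underside, z up.
- backing: Plain round wooden disc, 90 mm in diameter, 14 mm thick, about 0.1 kg, lying loose on one of the two high pads (jig y = +110 mm or -110 mm, either may be drawn). Origin at the centre of its underside, z up.
- block: Square wooden block 80 x 80 x 14 mm, not part of the pad, lying loose on the other high pad; it stays on the turntable. Origin at the centre of its underside.
- wax: Amber jar with a steel lid, 48 mm in diameter, 45 mm tall, standing loose on the corner of the jig board at about jig x = 285 mm, y = -135 mm. Origin at the centre of its underside. Not to be disturbed.
- scrubber: Wooden block brush 85 x 45 x 42 mm, standing loose on its bristles on the jig board at about jig x = 265 mm, y = +138 mm. Origin at the centre of its underside. Not to be disturbed.
- ink: Green ink bottle, 68 mm in diameter, 150 mm tall, standing on the table left of the jig. Origin at the centre of its underside. Not to be disturbed.
- bowl: White bowl 120 mm across, 50 mm tall, on the table left of the jig. Origin at the centre of its underside. Not to be disturbed.
- brush: Wooden-handled brush, 200 mm long, lying on the table to the right, near the robot, origin about its middle. Not to be disturbed.
- baren: Finished rubbing pad, a 130 mm black disc with a wooden bar handle, 48 mm tall, on the table to the right. Origin at the centre of its underside. Not to be disturbed.

How it is judged:
By the outcome, as a careful person would: the job done as asked, in the order asked, and still so for the second after the job is handed in, with the robot touching nothing.
It also fails if it takes over 72 s, if anything falls off the work surface, if the arm or the gripper's body presses on something with over 40 N, if the wrist force passes 120 N, or if a joint passes its speed limit or range.

ROBOT

A 6-joint arm with a two-finger parallel gripper is mounted at the origin on the work surface. World frame = base frame: x ahead of the robot, y to its left, z up, the work surface at z = 0. Lengths are in m, angles in rad, forces in N, time in s.
With the tool pointing down it reaches from about 0.375 to 0.975 m from the base axis. Payload 3.8 kg.
Tool frame: the origin (TCP) lies on the centre line of the jaws, within the pads' length; the fingertips stand 25 mm ahead of it and the grasp point (between the pads) lies 6 mm ahead of it; y points along the fingers, z is the direction in which the jaws open and shut, and the axes are right-handed (so a half turn about y gives the same grasp; the last joint's range is limited). The gripper opens to 85 mm and grips with 20 to 120 N. Pads are 22 mm wide; open, the fingers measure 114 mm over their backs; the gripper's body (76 mm by 85 mm) begins 54 mm behind the grasp point. The pads swing forward as they close: fully open they stand 13 mm farther back than shut.
Start: joints at [-1.153, 0.264, 1.604, -0, 1.274, -0.037], TCP at [0.297, -0.606, 0.219] pointing down, gripper open.
Joint ranges: [-2.63, 2.63], [-0.94, 2.18], [0.31, 2.57], [-1.31, 4.45], [0, 2.66], [-2.55, 2.55]. Speed limits (rad/s): [2.57, 2.57, 3.14, 3.14, 3.14, 3.14].

INTERFACE

Orientations are given as a rotation vector (axis times angle).
In Python, from workcell import bot gives the robot as it stands.
- The arm moves only by the shell command python3 -m jog 'ROWS' [FORCE]. ROWS is JSON, a list of rows, each a list of 5 numbers: the shift along the world's x, y, z in mm, then the turn about the world's z in degrees, then the finger opening in mm, from 0 to 85.4. A call has exactly 10 rows; each row is the pose to reach, as a shift and turn from the pose commanded when the call began; what a row does not reach only later rows make up. A row lasts 1/8 s, in which the tool goes at most 62.5 mm and 10.7 degrees, less where a joint would pass 70% of its speed; a pose out of reach is approached as far as the arm can. A call with a gripper value outside its range is refused whole. The fingers move at their own pace and stop on an object; FORCE is the grip in N (left out, the last holds). Time passes only in rows, so rows that repeat a pose let the fingers close, or fill a call up. It gives the time, the measured TCP pose, the force and the opening at its end, in the units of the state.
- bot.read_state(): the state, without advancing time (a new reading comes with each control period).
- bot.read_camera(name): name is "side" or "top"; returns a dict with "pixels" (480x640x3 uint8, red, green, blue), "fx", "fy", "cx", "cy" (pixels), "dist" ([k1, k2, p1, p2, k3] as OpenCV has them; the pictures are not rectified), "R" (3x3) and "t" (3): a world point X has camera coordinates R X + t. Camera axes: x right, y down, z forward; pixel columns grow to the right and rows downward; lengths in m; the calibration is good to about 2 mm. A picture is of the moment at which its call begins. There is no depth.
- bot.finish_job(): hands the job in, once; it reports no verdict.
The state is a dict: "time": time; "q": joint angles; "joint_vel": joint speeds; "joint_torque": joint torques, N m; "tool_pos": TCP position; "tcp_rot": TCP orientation; "wrist_force": force on the tool from outside, world axes, zero at the start; "torque": the same for the moment, N m; "width": opening from 0.0 (shut) to 1.0 (fully open).
Only numpy, scipy, OpenCV 4.12 (cv2) and the standard library are available. Lean on these libraries where they do the work, as an engineer would, in place of code of your own. Each camera call takes 0.05 s, during which the arm holds its last target.

## Working session

There is one attempt and no reset: what is moved stays moved. The work goes in short steps, Python scripts to look and compute and a shell command to move; the robot and the scene stay as the last step left them, time stands still between calls to the robot, and variables do not carry over. Pictures are saved under pics/ and viewed, and the job is handed in when it is done.

```bash
ls; mkdir -p pics; python3 - <<'E'
from workcell import bot
import cv2
s=bot.read_state();print(s)
for n in("side","top"):
    c=bot.read_camera(n);cv2.imwrite(f"pics/{n}0.png",c["pixels"][:,:,::-1])
    import pickle;pickle.dump(c,open(f"{n}0.pkl","wb"))
    print({k:v for k,v in c.items() if k!="pixels"})
E
```

```text
pics
{'time': 0.0, 'q': array([-1.15291558e+00,  2.64757374e-01,  1.60538886e+00, -5.42596947e-06,
        1.27368279e+00, -3.69178094e-02]), 'joint_vel': array([ 0.00023936, -0.00106659, -0.00128077, -0.00047043,  0.00090719,
        0.00014445]), 'joint_torque': array([-3.41455074e-03, -5.15123892e+01, -3.67313039e+01,  5.54910741e-05,
        1.31290656e-02,  6.21314967e-06]), 'tool_pos': array([ 0.2961925 , -0.60569857,  0.21815118]), 'tcp_rot': array([-0.45606746,  1.97123008, -1.96679402]), 'wrist_force': array([-0.7517235 ,  0.08440309, -0.78835007]), 'torque': array([-0.0350703 , -0.012359  , -0.04263444]), 'width': 1.0015502928029079}
{'fx': 622.86958371049, 'fy': 622.86958371049, 'cx': 328.73824269277833, 'cy': 246.8196051088632, 'dist': array([-0.07858844,  0.        ,  0.        ,  0.        ,  0.        ]), 'R': array([[-0.9703867 , -0.24110374, -0.01478652],
       [-0.13811862,  0.60403216, -0.78490025],
       [ 0.19817392, -0.75961447, -0.61944569]]), 't': array([0.49705086, 0.18386639, 1.71415196])}
{'fx': 576.0583002088642, 'fy': 576.0583002088642, 'cx': 326.10313650563535, 'cy': 252.03814174978237, 'dist': array([-0.10592705,  0.        ,  0.        ,  0.        ,  0.        ]), 'R': array([[ 3.62566679e-04, -9.99868036e-01, -1.62412902e-02],
       [-9.90193867e-01,  1.90993786e-03, -1.39687001e-01],
       [ 1.39699587e-01,  1.61326718e-02, -9.90062504e-01]]), 't': array([-0.01012256,  0.51887575,  1.59408402])}
```

View pics/top0.png

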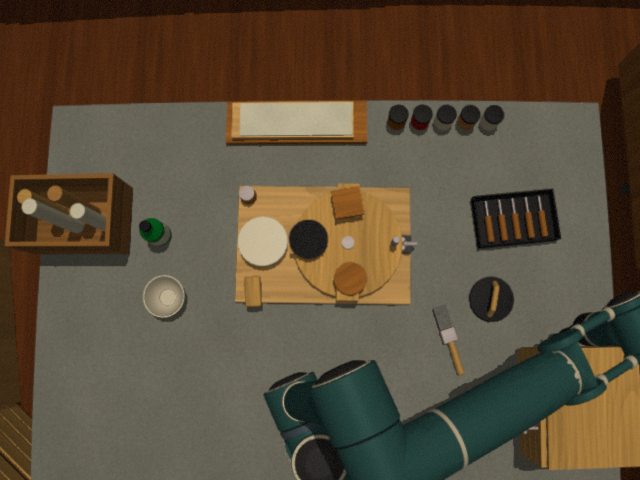

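View pics/side0.png

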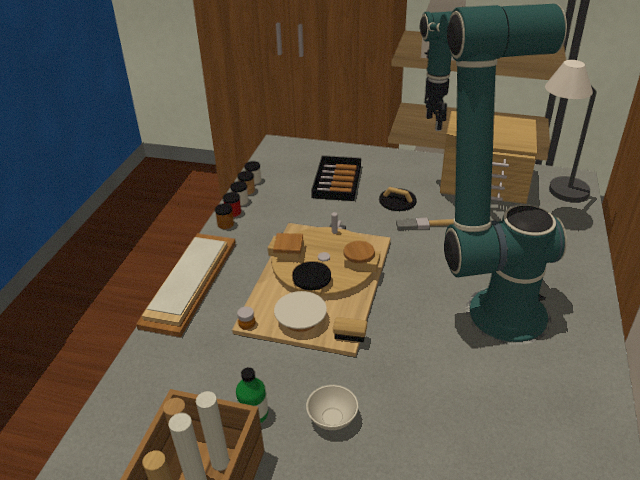

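The top view shows the plate at about (263,242), the core (308,239), hub (348,243), post (~400,240), backing (350,278) and block (347,203). The backing is on the robot side, so it is on the jig +y (left) pad.

```bash
cat > h.py <<'E'
import numpy as np,cv2,pickle
from workcell import bot
from scipy.spatial.transform import Rotation as Ro
def ray(c,uv,z):
    K=np.array([[c['fx'],0,c['cx']],[0,c['fy'],c['cy']],[0,0,1]])
    p=cv2.undistortPoints(np.array(uv,float).reshape(-1,1,2),K,c['dist']).reshape(-1,2)
    d=np.c_[p,np.ones(len(p))]@c['R']; o=-c['R'].T@c['t']
    return o+d*((z-o[2])/d[:,2])[:,None]
def proj(c,X):
    K=np.array([[c['fx'],0,c['cx']],[0,c['fy'],c['cy']],[0,0,1]])
    return cv2.projectPoints(np.array(X,float).reshape(-1,1,3),cv2.Rodrigues(c['R'])[0],c['t'],K,c['dist'])[0].reshape(-1,2)
def blob(mask,near):
    n,l,st,ce=cv2.connectedComponentsWithStats(mask.astype(np.uint8))
    d=[(np.hypot(*(ce[i]-near)),i) for i in range(1,n) if st[i,4]>15]
    i=min(d)[1]; m=(l==i).astype(np.uint8)
    cs=max(cv2.findContours(m,cv2.RETR_EXTERNAL,cv2.CHAIN_APPROX_NONE)[0],key=cv2.contourArea)
    return ce[i],st[i],cs.reshape(-1,2).astype(float)
def circ(P):
    A=np.c_[2*P[:,:2],np.ones(len(P))];b=(P[:,:2]**2).sum(1)
    x=np.linalg.lstsq(A,b,rcond=None)[0];return x[:2],np.sqrt(x[2]+x[0]**2+x[1]**2)
def tool():
    s=bot.read_state();R=Ro.from_rotvec(s['tcp_rot']).as_matrix()
    print('t %.2f'%s['time'],'pos',s['tool_pos'].round(4),'fing',R[:,1].round(3),'jaw',R[:,2].round(3),'F',s['wrist_force'].round(1),'w',round(s['width'],3),'q6',s['q'][5].round(3))
E
python3 - <<'E'
from h import *
for n in('top','side'):
    c=pickle.load(open(n+'0.pkl','rb'));im=c['pixels']
    a=(215,170,430,320) if n=='top' else (220,200,400,360)
    cv2.imwrite(f'pics/{n}0z.png',cv2.resize(im[a[1]:a[3],a[0]:a[2],::-1],None,fx=3.6,fy=3.6,interpolation=cv2.INTER_CUBIC))
c=pickle.load(open('top0.pkl','rb'));im=c['pixels'].astype(int)
for p in [(263,242),(308,239),(348,243),(350,278),(347,203),(330,290),(300,262),(398,240),(410,243)]: print(p,im[p[1],p[0]])
hsv=cv2.cvtColor(c['pixels'],cv2.COLOR_RGB2HSV)
print(hsv[278,350],hsv[203,347],hsv[290,330])
mx=im.max(2);mn=im.min(2)
cv2.imwrite('pics/a.png',((mn>120)*255).astype(np.uint8)[170:320,215:430])
for nm,m,near,z in [('plate',mn>120,(263,242),.059),('core',mx<50,(308,239),.074),('hub',mn>110,(348,243),.06),('post',(mn>90),(398,240),.115)]:
    ce,st,cs=blob(m,np.array(near)); P=ray(c,cs,z); print(nm,ce,st,ray(c,ce,z)[0].round(4),circ(P))
tool()
E
```

```text
(263, 242) [197 184 149]
(308, 239) [37 36 30]
(348, 243) [184 167 155]
(350, 278) [138  83  33]
(347, 203) [139  87  40]
(330, 290) [173 130  63]
(300, 262) [177 131  63]
(398, 240) [161 145 134]
(410, 243) [155 138 131]
[ 14 194 138] [ 14 182 139] [ 18 162 173]
plate [262.1606383  240.55425532] [ 238  217   49   48 1880] [0.5486 0.1687 0.059 ] (array([0.54898201, 0.16879173]), np.float64(0.06800428217881037))
core [308.06589492 239.08815672] [ 290  220   37   39 1123] [0.5499 0.0389 0.074 ] (array([0.55019493, 0.03897995]), np.float64(0.05157403484574737))
hub [347.4921875 241.9765625] [341 236  13  13 128] [ 0.5438 -0.0707  0.06  ] (array([ 0.54383736, -0.07064622]), np.float64(0.016695545269148432))
post [396.11627907 238.88372093] [393 236   7   7  43] [ 0.5433 -0.2009  0.115 ] (array([ 0.54322169, -0.20080724]), np.float64(0.008845443831307396))
t 0.10 pos [ 0.2962 -0.6058  0.2183] fing [-0.001  0.002 -1.   ] jaw [ 0.439 -0.898 -0.002] F [-0.4 -0.3  0.6] w 1.003 q6 -0.037
```

View pics/top0z.png

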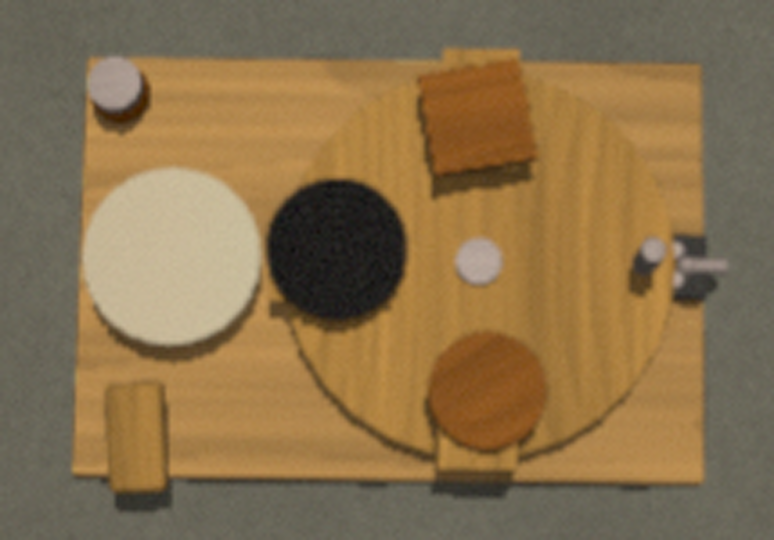

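View pics/side0z.png

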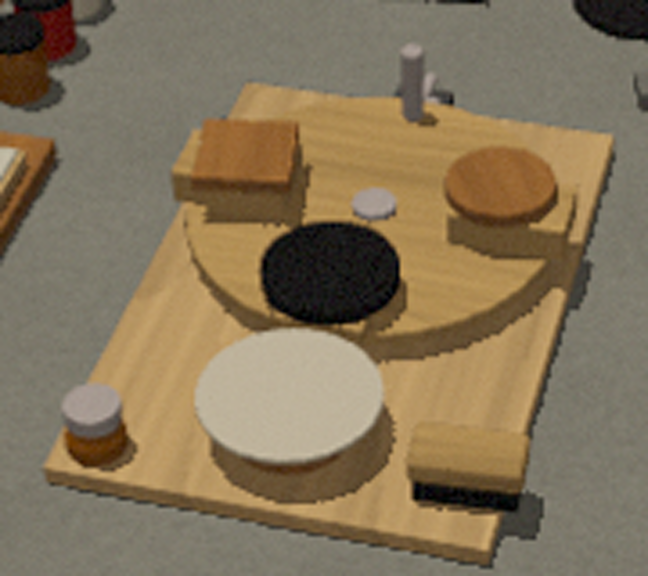

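```bash
python3 - <<'E'
from h import *
c=pickle.load(open('side0.pkl','rb'));im=c['pixels'].astype(int)
mx=im.max(2);mn=im.min(2)
for nm,m,near,z in [('plate',mn>110,(301,313),.059),('core',mx<50,(312,277),.074),('hub',mn>100,(324,257),.06),('post',(mn>100),(335,215),.115)]:
    ce,st,cs=blob(m,np.array(near)); P=ray(c,cs,z); print(nm,ce,st,ray(c,ce,z)[0].round(4),circ(P))
for n in('top','side'):
    c=pickle.load(open(n+'0.pkl','rb'));hsv=cv2.cvtColor(c['pixels'],cv2.COLOR_RGB2HSV)
    m=(hsv[...,0]<17)&(hsv[...,1]>168)&(hsv[...,2]>105)
    for nm,X in(('backing',(.435,-.07,.089)),('block',(.655,-.07,.089))):
        ce,st,cs=blob(m,proj(c,X)[0]); P=ray(c,cs,.089); print(n,nm,ce,st,ray(c,ce,.089)[0].round(4),circ(P))
E
```

```text
plate [299.77352369 309.15639195] [ 274  291   53   37 1541] [0.548  0.1721 0.059 ] (array([0.54857973, 0.16998698]), np.float64(0.06917086543755271))
core [311.33256881 275.56995413] [293 262  38  28 872] [0.5487 0.0501 0.074 ] (array([0.54914096, 0.04864502]), np.float64(0.0563144034627722))
hub [323.35714286 255.6547619 ] [317 252  13   9  84] [ 0.5424 -0.0594  0.06  ] (array([ 0.54250686, -0.05936825]), np.float64(0.017512237687001633))
post [322.25 188.5 ] [317 188  12   2  20] [ 0.6133 -0.3269  0.115 ] (array([ 0.61204225, -0.32373451]), np.float64(0.011327970173708464))
top backing [349.94292509 277.99762188] [334 262  33  33 841] [ 0.44   -0.0763  0.089 ] (array([ 0.44012136, -0.07623559]), np.float64(0.04336839875278312))
top block [347.09665428 201.99876084] [331 186  33  32 807] [ 0.6515 -0.0696  0.089 ] (array([ 0.65152723, -0.06936557]), np.float64(0.04435575669408088))
side backing [358.41960784 250.56470588] [345 242  29  18 255] [ 0.4399 -0.0702  0.089 ] (array([ 0.43899597, -0.07098735]), np.float64(0.03877840590314864))
side block [288.31489362 241.48510638] [274 234  29  17 235] [ 0.6503 -0.0661  0.089 ] (array([ 0.6497914 , -0.06677577]), np.float64(0.037210607116373196))
```

```bash
python3 -m jog '[[8,19,0,2,60],[25,57,0,6,60],[45,102,0,11,60],[68,155,0,17,60],[92,210,0,23,60],[116,265,0,29,60],[140,320,0,35,60],[163,373,0,41,60],[186,425,0,46,60],[208,475,0,52,60]]' 40; python3 -m jog '[[18,42,0,5,60],[31,72,0,8,60],[40,92,-10,10,60],[45,103,-25,11,60],[45,103,-45,11,60],[45,103,-65,11,60],[45,103,-85,11,60],[45,103,-98,11,60],[45,103,-103,11,60],[45,103,-103,11,60]]'
python3 - <<'E'
from h import *
tool()
for n in("side","top"):
    c=bot.read_camera(n);pickle.dump(c,open(f"{n}1.pkl","wb"));im=c['pixels']
    a=(215,170,430,320) if n=='top' else (220,180,400,350)
    cv2.imwrite(f'pics/{n}1z.png',cv2.resize(im[a[1]:a[3],a[0]:a[2],::-1],None,fx=3.5,fy=3.5,interpolation=cv2.INTER_CUBIC))
E
```

```text
time: 1.35
tool_pos: [0.5042, -0.1283, 0.2194]
tcp_rot: [-1.106, 1.357, -1.357]
wrist_force: [0.2, -1.0, -0.3]
width: 0.702
time: 2.6
tool_pos: [0.5493, -0.0287, 0.1162]
tcp_rot: [-1.202, 1.222, -1.221]
wrist_force: [-0.4, -0.1, 0.3]
width: 0.702
t 2.60 pos [ 0.5493 -0.0287  0.1162] fing [-0.001 -0.    -1.   ] jaw [ 1.    -0.017 -0.001] F [-0.4 -0.1  0.3] w 0.702 q6 -0.08
```

View pics/side1z.png

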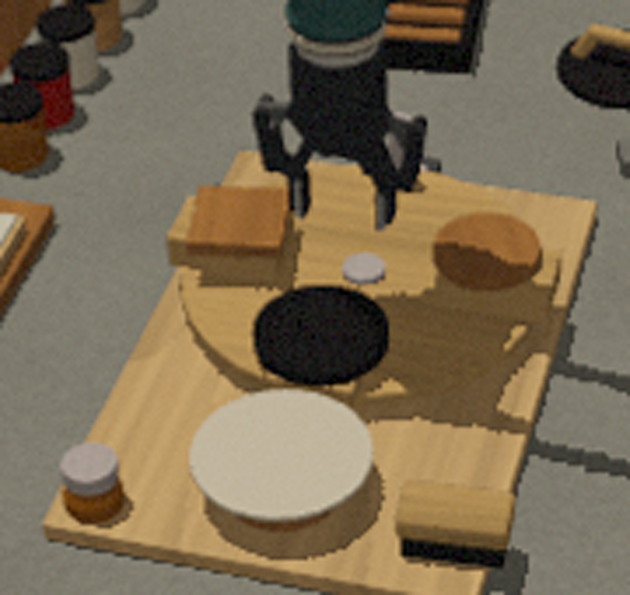

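View pics/top1z.png

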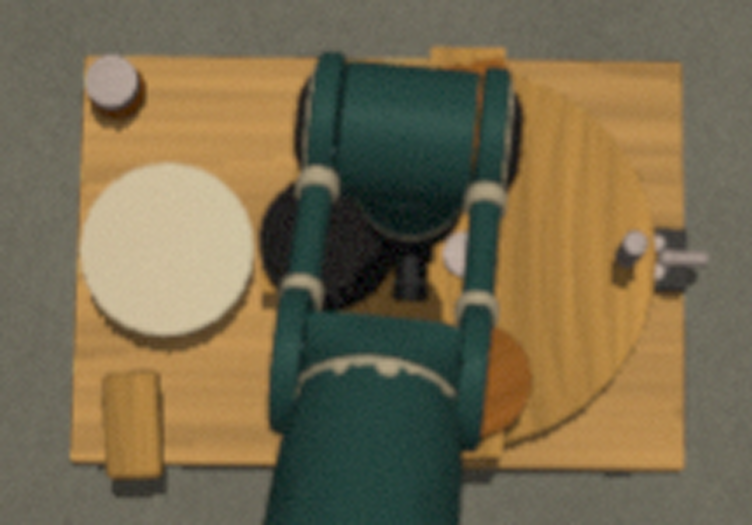

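```bash
python3 - <<'E'
from h import *
c=pickle.load(open('side1.pkl','rb'))
for uv in((305.7,243.4),(329.1,245.1)):
  for z in(.08,.09,.10,.11): print(uv,z,ray(c,uv,z)[0].round(4))
E
```

```text
(305.7, 243.4) 0.08 [ 0.6011 -0.0798  0.08  ]
(305.7, 243.4) 0.09 [ 0.5973 -0.0675  0.09  ]
(305.7, 243.4) 0.1 [ 0.5935 -0.0552  0.1   ]
(305.7, 243.4) 0.11 [ 0.5897 -0.0429  0.11  ]
(329.1, 245.1) 0.08 [ 0.5316 -0.0873  0.08  ]
(329.1, 245.1) 0.09 [ 0.5284 -0.0749  0.09  ]
(329.1, 245.1) 0.1 [ 0.5252 -0.0626  0.1   ]
(329.1, 245.1) 0.11 [ 0.522  -0.0503  0.11  ]
```

```bash
python3 - <<'E'
from h import *
c=pickle.load(open('side1.pkl','rb'))
im=c['pixels'][:,:,::-1].copy()
z=8;a=(280,190,360,265)
big=cv2.resize(im[a[1]:a[3],a[0]:a[2]],None,fx=z,fy=z,interpolation=cv2.INTER_CUBIC)
for X in [(.5493,-.0287,.1162),(.5793,-.0287,.1162),(.5193,-.0287,.1162),(.5793,-.0287,.1),(.5193,-.0287,.1),(.5793,-.0287,.091),(.5193,-.0287,.091)]:
    p=(proj(c,X)[0]-a[:2]+.5)*z; cv2.circle(big,tuple(int(v) for v in p),3,(0,0,255),-1)
cv2.imwrite('pics/tip.png',big)
E
```

```text
(no output)
```

View pics/tip.png

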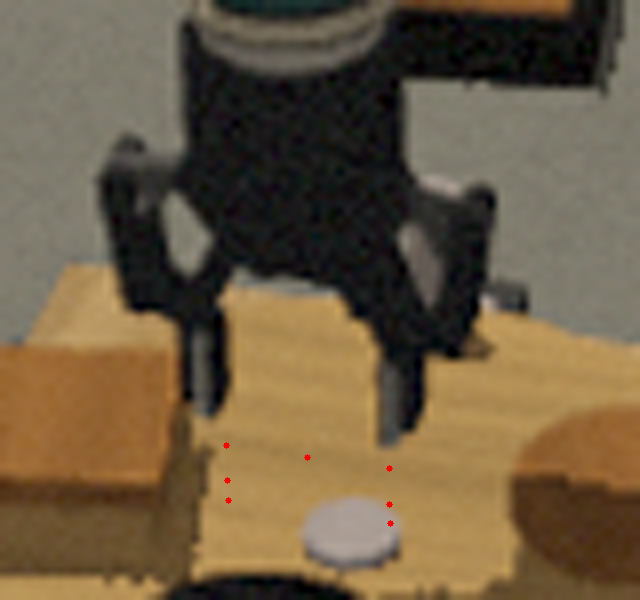

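```bash
python3 - <<'E'
from h import *
c=pickle.load(open('top1.pkl','rb'))
im=c['pixels'][:,:,::-1].copy()
z=8;a=(290,200,370,270)
big=cv2.resize(im[a[1]:a[3],a[0]:a[2]],None,fx=z,fy=z,interpolation=cv2.INTER_CUBIC)
big=cv2.convertScaleAbs(big,alpha=2,beta=10)
for X in [(.5493,-.0287,.1162),(.5193,-.0287,.1),(.5193,-.0187,.1),(.5193,-.0397,.1),(.5193,-.0187,.12),(.5193,-.0397,.12)]:
    p=(proj(c,X)[0]-a[:2]+.5)*z; cv2.circle(big,tuple(int(v) for v in p),3,(0,0,255),-1)
cv2.imwrite('pics/tip2.png',big)
print(c['R'].T@-c['t']); c=pickle.load(open('side1.pkl','rb'));print(c['R'].T@-c['t'])
E
```

```text
[ 0.29109837 -0.03682908  1.65055861]
[0.1680267  1.31087424 1.21349047]
```

View pics/tip2.png

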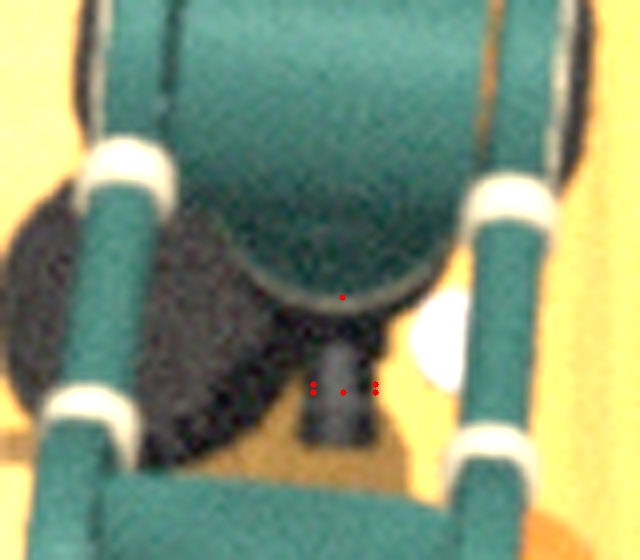

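```bash
python3 - <<'E'
from h import *
c=pickle.load(open('side1.pkl','rb'))
o=-c['R'].T@c['t']
def rayy(c,uv,y):
    P=ray(c,[uv],0.)[0]; return o+(P-o)*((y-o[1])/(P[1]-o[1]))
print('body',rayy(c,(316.2,224.4),.009),rayy(c,(316.2,224.4),-.0287))
print('tip',rayy(c,(305.6,241.9),-.018),rayy(c,(329.4,245),-.018))
c=pickle.load(open('side0.pkl','rb'))
im=c['pixels'][:,:,::-1].copy()
z=8;a=(400,70,475,145)
big=cv2.resize(im[a[1]:a[3],a[0]:a[2]],None,fx=z,fy=z,interpolation=cv2.INTER_CUBIC)
b=np.array([.2962,-.6058,.2183]);j=np.array([.439,-.898,0])
for X in [b,b+j*.0425,b-j*.0425,b+j*.0425-[0,0,.025],b-j*.0425-[0,0,.025]]:
    p=(proj(c,X)[0]-a[:2]+.5)*z; cv2.circle(big,tuple(int(v) for v in p),3,(0,0,255),-1)
cv2.imwrite('pics/tip3.png',big)
E
```

```text
body [0.54137192 0.009      0.22281074] [ 0.55218334 -0.0287      0.19412238]
tip [ 0.58197252 -0.018       0.13569627] [ 0.51269876 -0.018       0.13667673]
```

View pics/tip3.png

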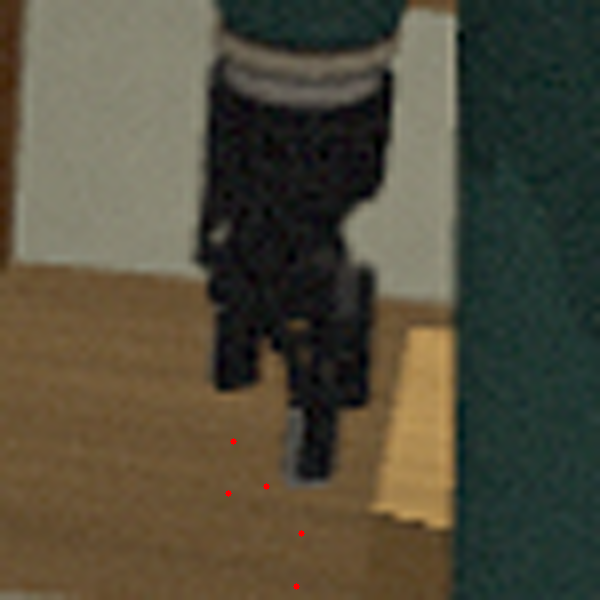

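```bash
python3 - <<'E'
from h import *
c=pickle.load(open('side0.pkl','rb'))
o=-c['R'].T@c['t']
print(proj(c,[(.5434,-.201,.115),(.5434,-.201,.045),(.5434,-.201,.08)]))
im=c['pixels'][:,:,::-1].copy()
z=8;a=(300,195,375,270)
big=cv2.resize(im[a[1]:a[3],a[0]:a[2]],None,fx=z,fy=z,interpolation=cv2.INTER_CUBIC)
for X in [(.5434,-.201,.115),(.5434,-.201,.045),(.4401,-.0763,.089),(.3951,-.0763,.089),(.4401,-.0313,.089)]:
    p=(proj(c,X)[0]-a[:2]+.5)*z; cv2.circle(big,tuple(int(v) for v in p),3,(0,0,255),-1)
cv2.imwrite('pics/tip4.png',big)
E
```

```text
[[334.13811351 213.16514217]
 [334.34996017 231.48801058]
 [334.24531399 222.42851375]]
```

View pics/tip4.png

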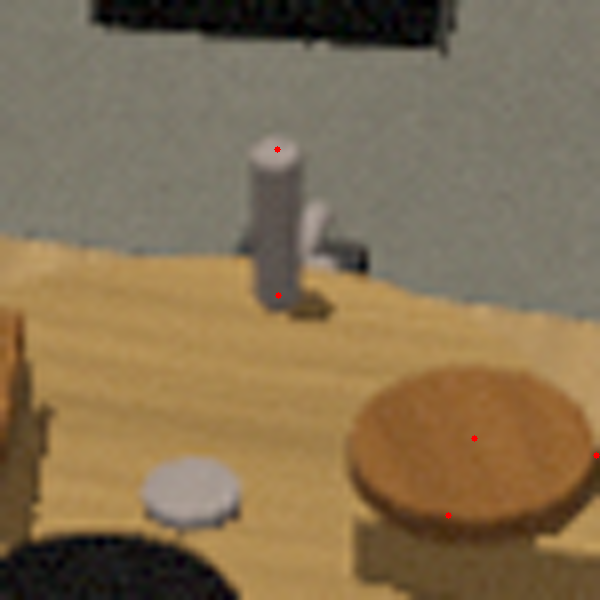

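```bash
python3 -m jog '[[0,0,-5,0,60],[0,0,-10,0,60],[0,0,-15,0,60],[0,0,-20,0,60],[0,0,-25,0,60],[0,0,-30,0,60],[0,0,-34,0,60],[0,0,-37,0,60],[0,0,-38,0,60],[0,0,-38,0,60]]'
cat >> h.py <<'E'
def shot(n,k,a,z,pts=(),alpha=1):
    c=bot.read_camera(n);pickle.dump(c,open(f"{n}{k}.pkl","wb"))
    im=c['pixels'][a[1]:a[3],a[0]:a[2],::-1]
    big=cv2.convertScaleAbs(cv2.resize(im,None,fx=z,fy=z,interpolation=cv2.INTER_CUBIC),alpha=alpha)
    for X in pts:
        p=(proj(c,X)[0]-a[:2]+.5)*z; cv2.circle(big,tuple(int(v) for v in p),3,(0,0,255),-1)
    cv2.imwrite(f'pics/{n}{k}z.png',big);return c
E
python3 - <<'E'
from h import *
tool();shot('side',2,(270,200,370,275),8,[(.549,-.0177,z) for z in(.05,.07,.09,.11)],1.5)
E
```

```text
time: 3.95
tool_pos: [0.5495, -0.0284, 0.0785]
tcp_rot: [-1.201, 1.221, -1.221]
wrist_force: [0.7, 0.3, -0.3]
width: 0.701
t 3.95 pos [ 0.5495 -0.0284  0.0785] fing [ 0.  0. -1.] jaw [ 1.    -0.016  0.   ] F [ 0.7  0.3 -0.3] w 0.701 q6 -0.08
```

View pics/side2z.png

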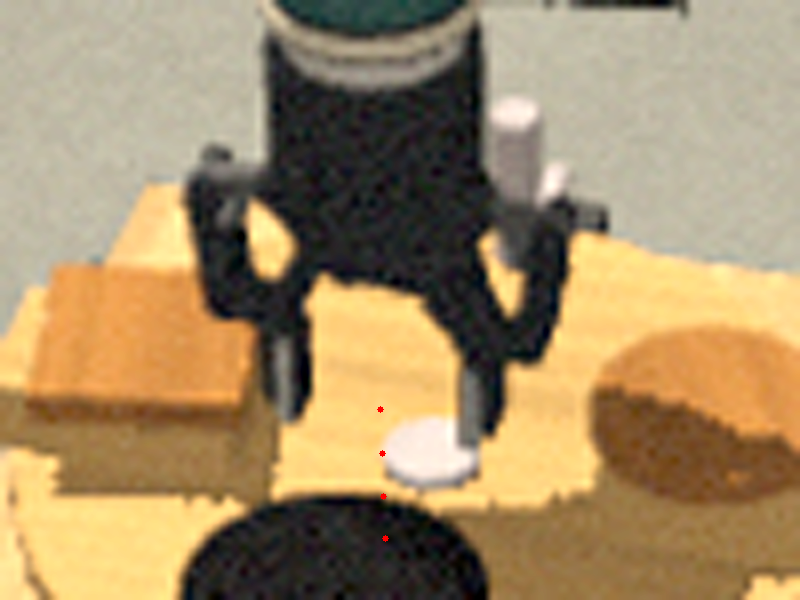

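```bash
python3 -m jog '[[0,0,-5,0,60],[0,0,-12,0,60],[0,0,-20,0,60],[0,0,-27,0,60],[0,0,-32,0,60],[0,0,-35,0,60],[0,0,-35,0,60],[0,2,-35,0,60],[0,5,-35,0,60],[0,8,-35,0,60]]'
python3 -m jog '[[0,4,0,0,60],[0,8,0,0,60],[0,13,0,0,60],[0,19,0,0,60],[0,25,0,0,60],[0,31,0,0,60],[0,37,0,0,60],[0,42,0,0,60],[0,45,0,0,60],[0,45,0,0,60]]'
python3 - <<'E'
from h import *
tool();shot('side',3,(270,200,370,275),8,[],1.5);shot('top',3,(215,170,430,320),3.6,[],1.3)
E
```

```text
time: 5.25
tool_pos: [0.5497, -0.0201, 0.0437]
tcp_rot: [-1.201, 1.221, -1.221]
wrist_force: [0.9, -0.8, 0.3]
width: 0.704
time: 6.5
tool_pos: [0.5494, 0.0251, 0.0434]
tcp_rot: [-1.201, 1.222, -1.221]
wrist_force: [0.4, 0.7, -0.1]
width: 0.698
t 6.50 pos [0.5494 0.0251 0.0434] fing [-0.  0. -1.] jaw [ 1.    -0.016 -0.   ] F [ 0.4  0.7 -0.1] w 0.698 q6 0.016
```

View pics/side3z.png

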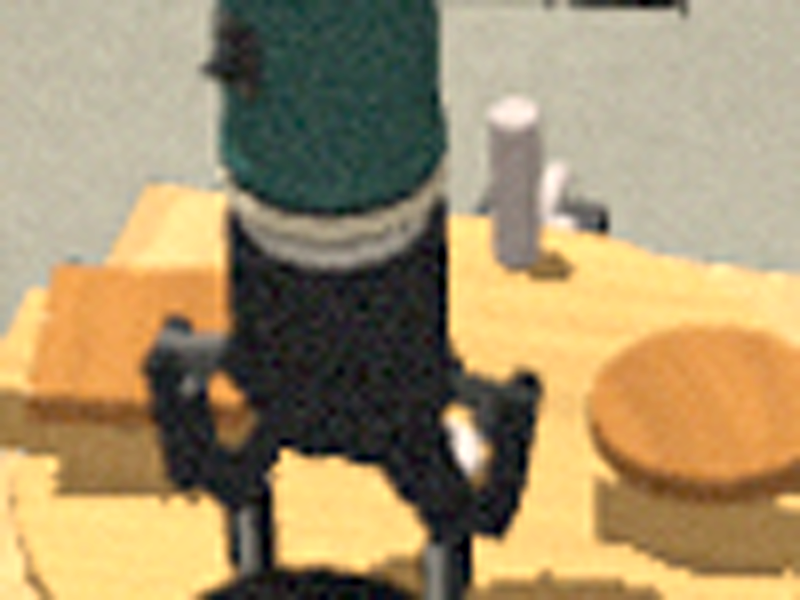

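View pics/top3z.png

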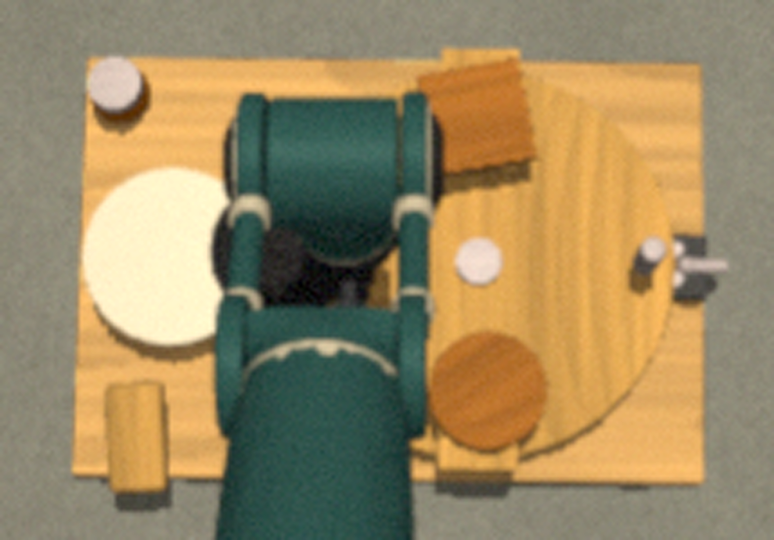

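```bash
python3 -m jog '[[0,3,0,0,60],[0,8,0,0,60],[0,14,0,0,60],[-1,20,0,0,60],[-1,26,0,0,60],[-1,32,0,0,60],[-1,38,0,0,60],[-1,44,0,0,60],[-1,49,0,0,60],[-1,52,0,0,60]]'
python3 -m jog '[[0,4,0,0,60],[0,8,0,0,60],[0,12,0,0,60],[0,16,0,0,60],[0,20,0,0,60],[0,23,0,0,60],[0,25,0,0,60],[0,26,0,0,60],[0,26,0,0,60],[0,26,0,0,60]]'
python3 - <<'E'
from h import *
tool();shot('side',4,(260,240,360,325),8,[],1.5);shot('top',4,(215,170,430,320),3.6,[],1.3)
E
```

```text
time: 7.85
tool_pos: [0.5484, 0.077, 0.0433]
tcp_rot: [-1.202, 1.221, -1.221]
wrist_force: [-0.8, -0.1, -0.4]
width: 0.698
time: 9.1
tool_pos: [0.5485, 0.1027, 0.0435]
tcp_rot: [-1.201, 1.222, -1.221]
wrist_force: [0.3, -0.4, -0.3]
width: 0.701
t 9.10 pos [0.5485 0.1027 0.0435] fing [ 0.  0. -1.] jaw [ 1.    -0.017  0.   ] F [ 0.3 -0.4 -0.3] w 0.701 q6 0.157
```

View pics/side4z.png

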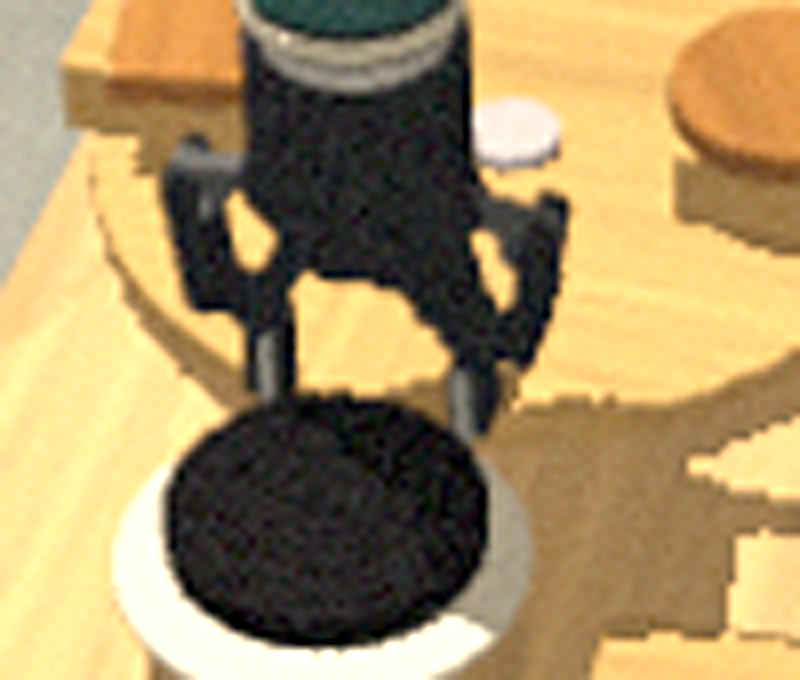

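View pics/top4z.png

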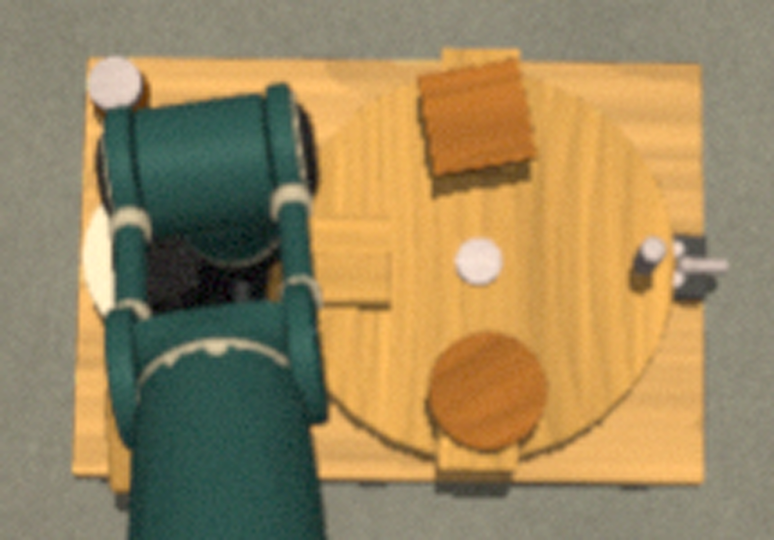

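```bash
cat >> h.py <<'E'
from scipy.optimize import least_squares
def fitR(P,R,x0):
    r=least_squares(lambda p:np.hypot(P[:,0]-p[0],P[:,1]-p[1])-R,x0,loss='soft_l1',f_scale=.001)
    return r.x.round(4), np.sqrt(np.mean(r.fun**2)).round(4)
E
python3 - <<'E'
from h import *
c=pickle.load(open('side4.pkl','rb'));im=c['pixels'].astype(int)
m=im.max(2)<55
ce,st,cs=blob(m[:, :]&(np.arange(480)[:,None]>292),np.array((300,307)))
print(st)
low=cs[(cs[:,1]>306)]+[0,0.5]
print('core near edge z.059',fitR(ray(c,low,.059),.055,(.55,.16)))
up=cs[(cs[:,1]>293)&(cs[:,1]<304)]
print('core rim z.073',fitR(ray(c,up,.073),.055,(.55,.16)))
# plate near edge in side0
c=pickle.load(open('side0.pkl','rb'));im=c['pixels'].astype(int)
ce,st,cs=blob(im.min(2)>110,np.array((301,313)))
print(fitR(ray(c,cs,.059),.07,(.55,.17)),fitR(ray(c,cs,.059),.0692,(.55,.17)))
E
```

```text
[281 293  40  28 955]
core near edge z.059 (array([0.5489, 0.159 ]), np.float64(0.0015))
core rim z.073 (array([0.5476, 0.1671]), np.float64(0.0017))
(array([0.5486, 0.1699]), np.float64(0.0013)) (array([0.5486, 0.1699]), np.float64(0.001))
```

```bash
python3 -m jog '[[0,2,0,0,60],[0,4,0,0,60],[0,6,0,0,60],[0,7,0,0,60],[0,8,0,0,60],[0,8,0,0,60],[0,5,0,0,60],[0,-2,0,0,60],[0,-12,0,0,60],[0,-24,0,0,60]]'
python3 -m jog '[[0,-15,5,0,60],[0,-35,20,0,60],[0,-65,40,0,60],[0,-100,55,0,60],[0,-140,60,0,60],[0,-180,60,0,60],[0,-220,60,0,60],[0,-255,60,0,60],[0,-280,60,0,60],[0,-290,60,0,60]]'
python3 - <<'E'
from h import *
tool();c=shot('top',5,(215,170,430,320),3.6,[],1.3);s=shot('side',5,(240,200,400,325),5,[],1.3)
im=c['pixels'].astype(int);mx=im.max(2);mn=im.min(2)
ce,st,cs=blob(mx<50,np.array((262,241)));P=ray(c,cs,.073);print('core top',ce,st,circ(P),fitR(P,.0515,(.55,.17)))
K=mn>120
ce,st,cs=blob(K,np.array((262,241)));P=ray(c,cs,.059);print('plate',ce,circ(P))
im=s['pixels'].astype(int);ce,st,cs=blob(im.max(2)<55,proj(s,(.549,.168,.07))[0]);low=cs[cs[:,1]>304]+[0,.5];print('side',st,fitR(ray(s,low,.059),.055,(.55,.16)))
E
```

```text
time: 10.45
tool_pos: [0.5485, 0.0778, 0.0435]
tcp_rot: [-1.201, 1.221, -1.221]
wrist_force: [0.3, 0.5, 0.7]
width: 0.701
time: 11.7
tool_pos: [0.5485, -0.2139, 0.1047]
tcp_rot: [-1.2, 1.222, -1.224]
wrist_force: [-0.7, -0.2, -1.1]
width: 0.696
t 11.70 pos [ 0.5485 -0.2139  0.1047] fing [ 0.001 -0.001 -1.   ] jaw [ 1.    -0.019  0.001] F [-0.7 -0.2 -1.1] w 0.696 q6 -0.395
core top [262.0655141  239.95723385] [ 244  222   37   37 1099] (array([0.54823286, 0.16722455]), np.float64(0.05124328167945669)) (array([0.5482, 0.1672]), np.float64(0.001))
plate [261.95374801 241.3476874 ] (array([0.54899096, 0.16873096]), np.float64(0.06848739971550574))
side [ 280  291   40   32 1025] (array([0.549 , 0.1672]), np.float64(0.0017))
```

View pics/top5z.png

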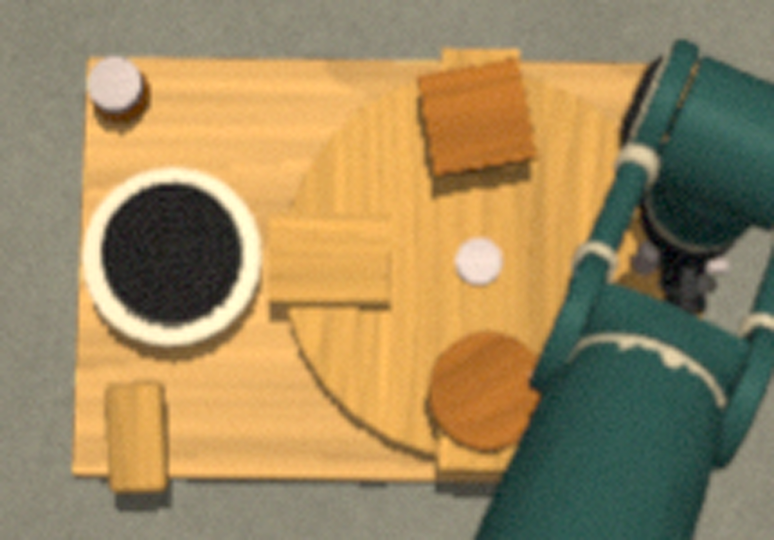

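View pics/side5z.png

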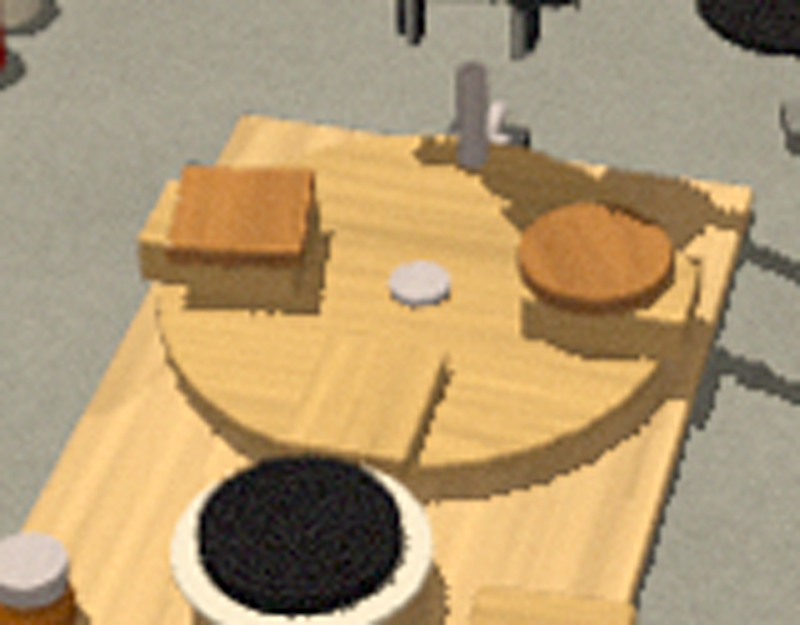

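```bash
python3 -m jog '[[-2,5,0,0,60],[-5,12,0,0,60],[-5,13,-5,0,60],[-5,13,-15,0,60],[-5,13,-25,0,60],[-5,13,-35,0,60],[-5,13,-42,0,60],[-5,13,-44,0,50],[-5,13,-44,0,40],[-5,13,-44,0,30]]' 30
python3 - <<'E'
from h import *
tool();c=shot('side',6,(290,170,390,245),8,[],1.5)
A=np.array([.5453,-.071]);
def P(f): t=np.radians(269.17+f);return 130*np.array([np.cos(t),np.sin(t)])
for f in [-2,-5,-9,-14,-19,-24,-29,-34,-39,-44]: print(f,(P(f)-P(0)).round(1))
print()
for f in [-49,-54,-59,-64,-69,-74,-79,-84,-88,-90]: print(f+44,(P(f)-P(-44)).round(1))
E
```

```text
time: 13.05
tool_pos: [0.5439, -0.1986, 0.0599]
tcp_rot: [-1.201, 1.221, -1.222]
wrist_force: [0.3, -0.1, 0.0]
width: 0.351
t 13.05 pos [ 0.5439 -0.1986  0.0599] fing [ 0.001 -0.    -1.   ] jaw [ 1.    -0.017  0.001] F [ 0.3 -0.1  0. ] w 0.351 q6 -0.377
-2 [-4.5  0.1]
-5 [-11.3   0.7]
-9 [-20.3   1.9]
-14 [-31.4   4.3]
-19 [-42.2   7.7]
-24 [-52.7  12. ]
-29 [-62.8  17.2]
-34 [-72.4  23.3]
-39 [-81.4  30.2]
-44 [-89.8  37.8]

-5 [-7.7  8.3]
-10 [-14.6  17.3]
-15 [-20.7  26.9]
-20 [-26.   36.9]
-25 [-30.4  47.4]
-30 [-33.8  58.2]
-35 [-36.3  69.2]
-40 [-37.8  80.5]
-44 [-38.3  89.5]
-46 [-38.3  94.1]
```

View pics/side6z.png

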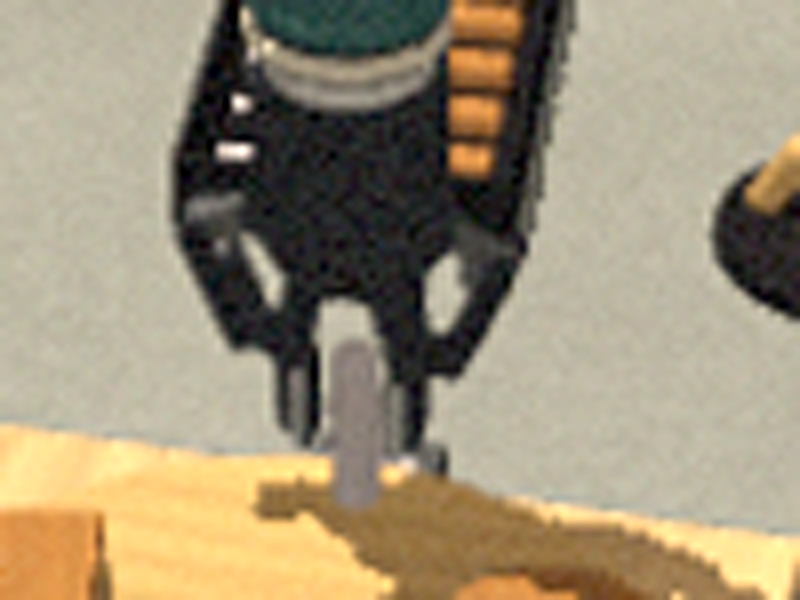

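```bash
python3 -m jog '[[0,0,0,0,20],[0,0,0,0,15],[0,0,0,0,10],[0,0,0,0,10],[0,0,0,0,10],[0,0,0,0,10],[-2,0,0,-1,10],[-5,0,0,-2,10],[-8,0,0,-4,10],[-11,1,0,-5,10]]' 30
python3 - <<'E'
from h import *
tool()
def P(f): t=np.radians(269.17+f);return 130*np.array([np.cos(t),np.sin(t)])
L=[-8,-12,-16,-20,-25,-30,-35,-40,-45,-50]
for f in L: print(f+5,(P(f)-P(-5)).round(1))
print()
for f in [-55,-60,-65,-70,-75,-80,-84,-87,-89,-90]: print(f+50,(P(f)-P(-50)).round(1))
E
```

```text
time: 14.35
tool_pos: [0.5335, -0.1979, 0.0599]
tcp_rot: [-1.157, 1.284, -1.288]
wrist_force: [1.6, -2.7, 1.8]
width: 0.227
t 14.35 pos [ 0.5335 -0.1979  0.0599] fing [ 0.002 -0.001 -1.   ] jaw [ 0.995 -0.104  0.002] F [ 1.6 -2.7  1.8] w 0.227 q6 -0.294
-3 [-6.8  0.9]
-7 [-15.7   2.6]
-11 [-24.4   4.9]
-15 [-33.    7.8]
-20 [-43.4  12.3]
-25 [-53.4  17.7]
-30 [-62.9  23.9]
-35 [-71.8  31. ]
-40 [-80.   38.7]
-45 [-87.6  47.2]

-5 [-6.8  9.1]
-10 [-12.7  18.7]
-15 [-17.8  28.9]
-20 [-22.   39.4]
-25 [-25.3  50.3]
-30 [-27.6  61.4]
-34 [-28.7  70.4]
-37 [-29.1  77.2]
-39 [-29.2  81.7]
-40 [-29.2  84. ]
```

```bash
python3 -m jog '[[-7,1,0,-3,10],[-16,3,0,-7,10],[-24,5,0,-11,10],[-33,8,0,-15,10],[-43,12,0,-20,10],[-53,18,0,-25,10],[-63,24,0,-30,10],[-72,31,0,-35,10],[-80,39,0,-40,10],[-88,47,0,-45,10]]'
python3 - <<'E'
from h import *
tool();c=shot('top',7,(215,170,430,320),3.6,[],1.3);shot('side',7,(240,180,400,305),5,[],1.3)
E
```

```text
time: 15.6
tool_pos: [0.4455, -0.1508, 0.0599]
tcp_rot: [-0.641, 1.828, -1.831]
wrist_force: [5.9, -0.5, -0.7]
width: 0.227
t 15.60 pos [ 0.4455 -0.1508  0.0599] fing [ 0.003 -0.001 -1.   ] jaw [ 0.626 -0.78   0.003] F [ 5.9 -0.5 -0.7] w 0.227 q6 0.514
```

View pics/side7z.png

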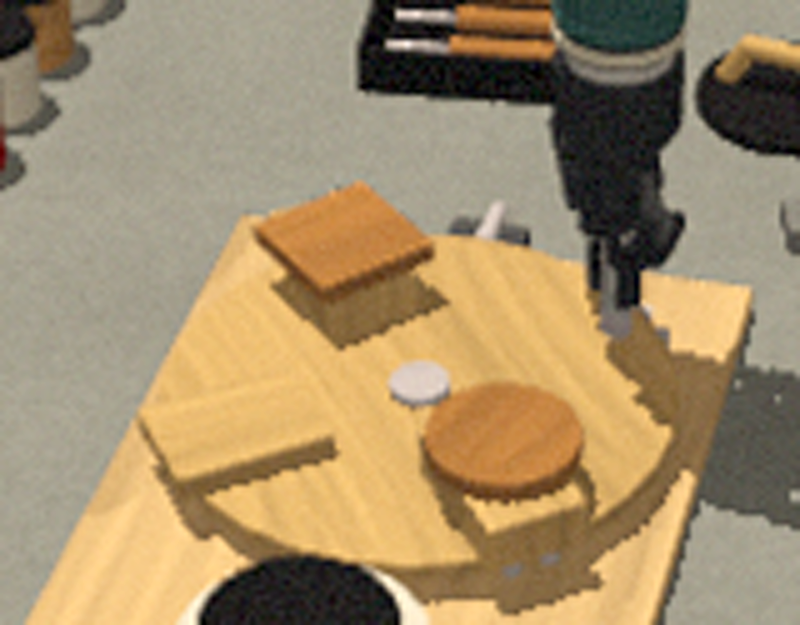

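```bash
python3 -m jog '[[-7,9,0,-5,10],[-13,19,0,-10,10],[-18,29,0,-15,10],[-22,39,0,-20,10],[-25,50,0,-25,10],[-27,61,0,-30,10],[-28,70,0,-34,10],[-29,77,0,-37,10],[-29,82,0,-39,10],[-29,84,0,-40,10]]'
python3 - <<'E'
from h import *
tool();c=shot('top',8,(215,170,430,320),3.6,[],1.3);shot('side',8,(240,180,400,305),5,[],1.3)
E
```

```text
time: 16.95
tool_pos: [0.4173, -0.0682, 0.0599]
tcp_rot: [-0.021, -2.212, 2.22]
wrist_force: [5.7, -11.1, -2.3]
width: 0.225
t 16.95 pos [ 0.4173 -0.0682  0.0599] fing [ 0.004 -0.004 -1.   ] jaw [-0.015 -1.     0.004] F [  5.7 -11.1  -2.3] w 0.225 q6 1.37
```

View pics/side8z.png

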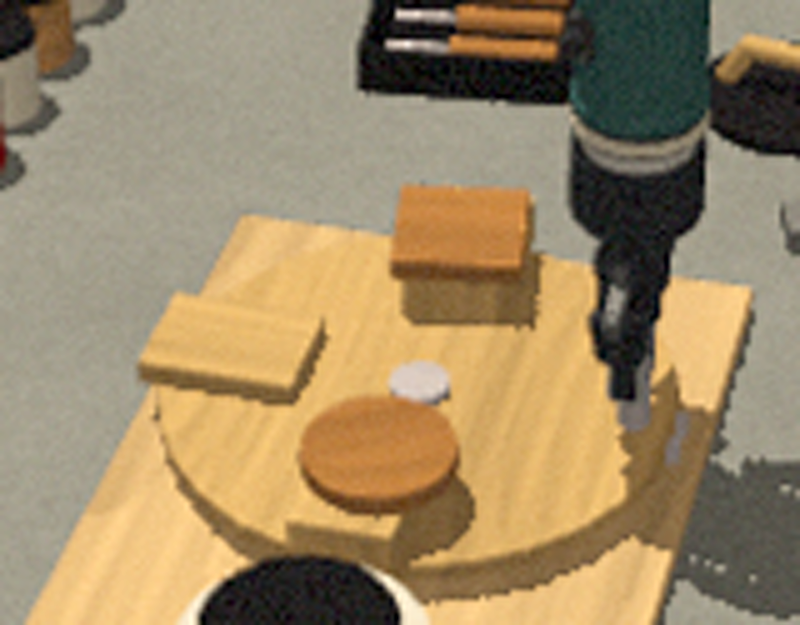

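View pics/top8z.png

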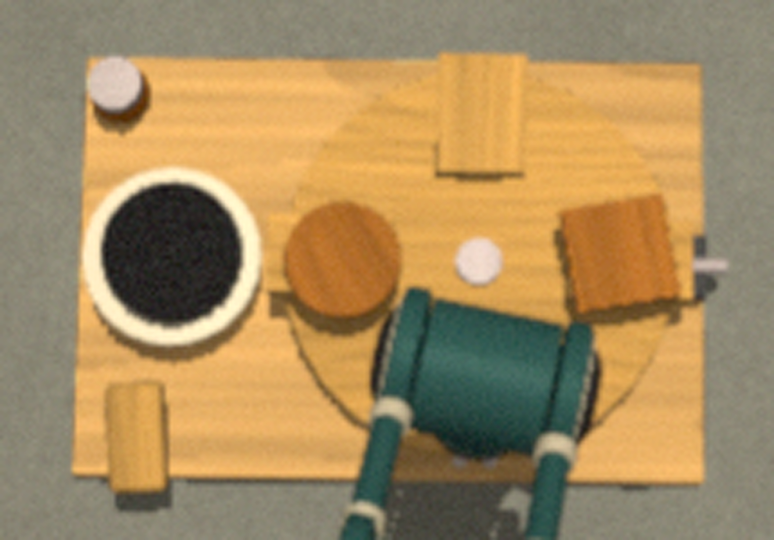

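```bash
cat >> h.py <<'E'
A=np.array([.5453,-.071])
def wood(c,X,z=.089):
    hsv=cv2.cvtColor(c['pixels'],cv2.COLOR_RGB2HSV)
    m=(hsv[...,0]<17)&(hsv[...,1]>168)&(hsv[...,2]>105)
    ce,st,cs=blob(m,proj(c,X)[0]);P=ray(c,cs,z);return circ(P),ray(c,ce,z)[0][:2],cs
E
python3 - <<'E'
from h import *
for k,Xa,Xb in(('0',(.44,-.076,.089),(.65,-.07,.089)),('8',(.54,.04,.089),(.54,-.18,.089))):
    c=pickle.load(open(f'top{k}.pkl','rb'))
    for X in(Xa,Xb):
        r=wood(c,X); d=r[0][0]-A; d2=r[1]-A
        print(k,r[0],r[1],np.degrees(np.arctan2(d[1],d[0])),np.degrees(np.arctan2(d2[1],d2[0])),np.hypot(*d), cv2.minAreaRect(r[2].astype(np.float32)))
E
```

```text
0 (array([ 0.44012136, -0.07623559]), np.float64(0.04336839875278312)) [ 0.44000517 -0.07626072] -177.15027934368945 -177.13977833222148 0.10530886329600013 ((350.0, 278.0), (32.0, 32.0), 90.0)
0 (array([ 0.65152723, -0.06936557]), np.float64(0.04435575669408088)) [ 0.65145376 -0.06955418] 0.8814923992425406 0.7803255524619956 0.1062398012824299 ((347.0540466308594, 201.8243408203125), (28.27662467956543, 29.09861946105957), 80.53767395019531)
8 (array([0.54073182, 0.03387676]), np.float64(0.04320058920258661)) [0.54059493 0.03383621] 92.49408900390597 92.56972356140498 0.10497619994500942 ((309.7500305175781, 241.25003051757812), (31.11269760131836, 31.819805145263672), 45.0)
8 (array([ 0.54497112, -0.17802598]), np.float64(0.04446127489196561)) [ 0.54480268 -0.17781099] -90.17606429344673 -90.26677150531425 0.10702648778307818 ((386.79730224609375, 239.7837677001953), (28.769821166992188, 29.263019561767578), 80.53767395019531)
```

```bash
python3 -m jog '[[0,0,0,0,22],[0,0,0,0,28],[0,0,0,0,35],[0,0,0,0,45],[0,0,0,0,50],[0,0,8,0,50],[0,0,25,0,50],[0,0,45,0,50],[0,0,65,0,50],[0,0,75,0,50]]' 30
python3 -m jog '[[5,1,0,8,50],[17,5,0,18,50],[31,10,0,28,50],[46,15,0,38,50],[62,21,0,48,50],[78,26,0,58,50],[94,31,0,68,50],[108,36,0,78,50],[119,40,0,86,50],[123,42,0,90,50]]'
python3 - <<'E'
from h import *
tool();c=shot('top',9,(215,170,430,320),3.6,[],1.3);s=shot('side',9,(240,180,400,325),5,[],1.3)
im=s['pixels'].astype(int)
print(proj(s,[(.4153,-.0691,.115),(.4153,-.0691,.045)]))
E
```

```text
time: 18.3
tool_pos: [0.4164, -0.0665, 0.1362]
tcp_rot: [-0.021, -2.214, 2.215]
wrist_force: [0.3, 0.5, 1.0]
width: 0.58
time: 19.55
tool_pos: [0.5389, -0.0241, 0.1343]
tcp_rot: [-1.203, 1.219, -1.219]
wrist_force: [0.1, 0.3, 0.3]
width: 0.586
t 19.55 pos [ 0.5389 -0.0241  0.1343] fing [-0.  0. -1.] jaw [ 1.    -0.013 -0.   ] F [0.1 0.3 0.3] w 0.586 q6 -0.078
[[366.92132713 244.89434889]
 [366.3642445  263.72625449]]
```

View pics/side9z.png

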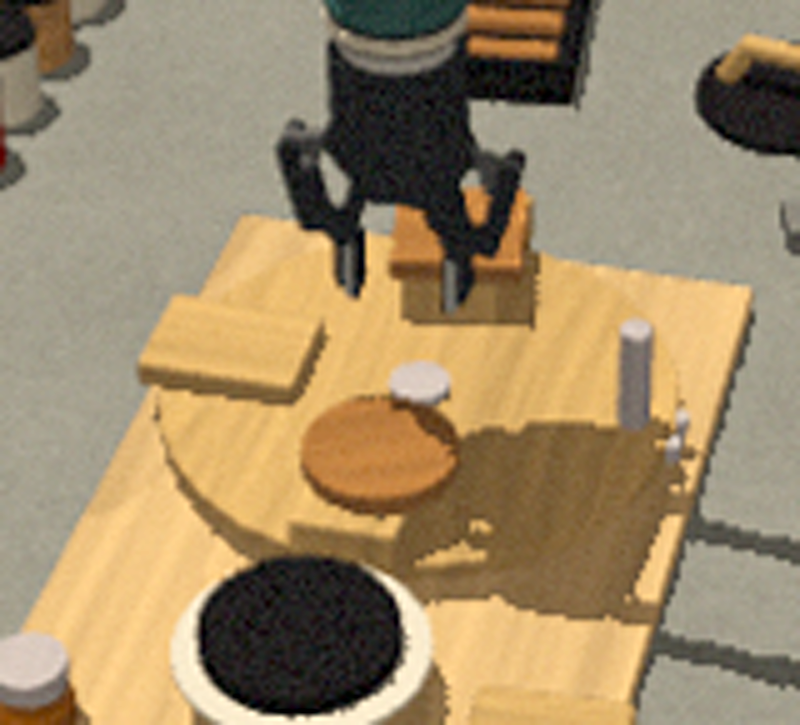

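View pics/top9z.png

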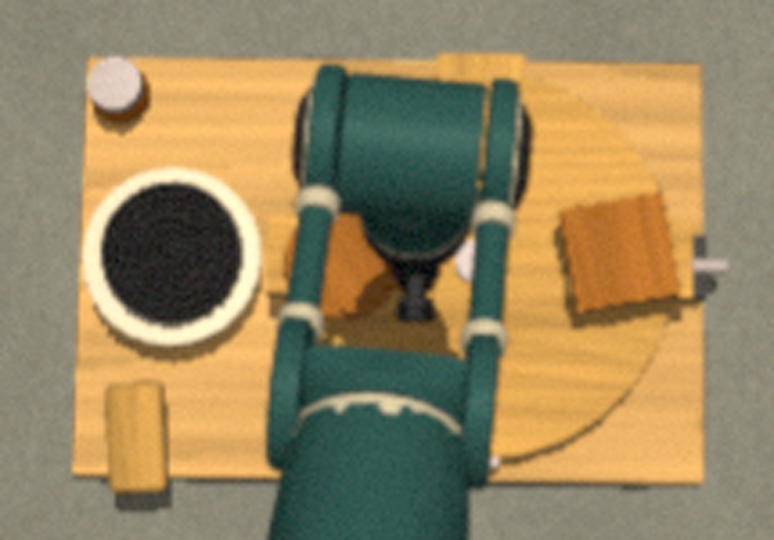

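```bash
python3 -m jog '[[0,-1,-8,0,50],[0,-2,-20,0,50],[0,-2,-32,0,50],[0,-2,-44,0,50],[0,-2,-55,0,50],[0,-2,-64,0,50],[0,-2,-71,0,50],[0,-2,-75,0,50],[0,-2,-75,0,50],[0,-2,-75,0,50]]'
python3 - <<'E'
from h import *
tool();s=shot('side',10,(280,215,380,290),8,[(.5389+a,-.0151,z) for a in(-.025,.025) for z in(.075,.08,.085,.09)],1.5)
E
```

```text
time: 20.9
tool_pos: [0.5389, -0.0264, 0.0599]
tcp_rot: [-1.201, 1.221, -1.222]
wrist_force: [-0.6, -0.5, 0.6]
width: 0.59
t 20.90 pos [ 0.5389 -0.0264  0.0599] fing [ 0.001 -0.    -1.   ] jaw [ 1.    -0.016  0.001] F [-0.6 -0.5  0.6] w 0.59 q6 -0.079
```

View pics/side10z.png

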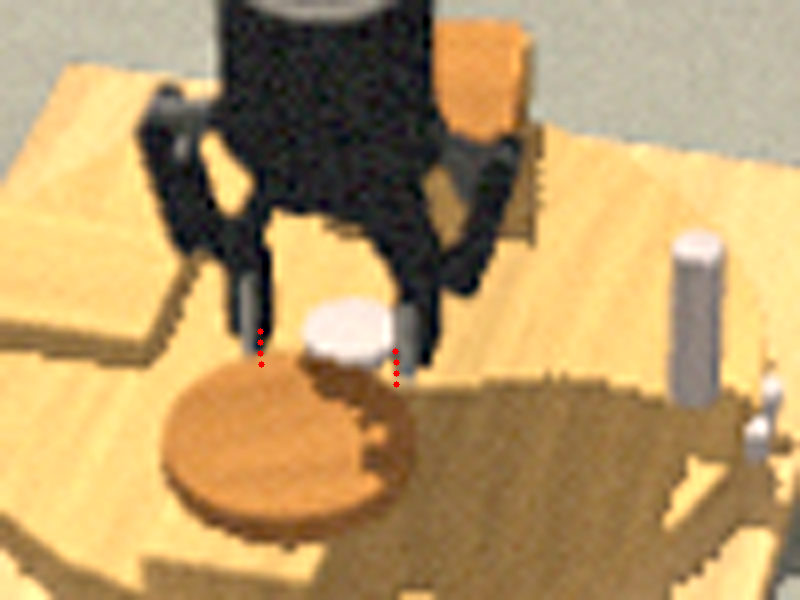

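```bash
python3 -m jog '[[0,3,0,0,50],[0,7,0,0,50],[0,11,0,0,50],[0,15,0,0,50],[1,20,0,0,50],[1,26,0,0,50],[2,32,0,0,50],[2,38,0,0,50],[3,44,0,0,50],[3,50,0,0,50]]'
python3 -m jog '[[0,5,0,0,50],[1,11,0,0,50],[1,16,0,0,50],[2,22,0,0,50],[2,27,0,0,50],[3,32,0,0,50],[3,37,0,0,50],[3,42,0,0,50],[4,45,0,0,50],[4,46,0,0,50]]'
python3 - <<'E'
from h import *
tool();s=shot('side',11,(260,240,360,325),8,[],1.5);shot('top',11,(215,170,430,320),3.6,[],1.3)
E
```

```text
time: 22.2
tool_pos: [0.5423, 0.0237, 0.0601]
tcp_rot: [-1.201, 1.22, -1.222]
wrist_force: [0.2, -4.6, 5.8]
width: 0.588
time: 23.45
tool_pos: [0.5459, 0.0695, 0.0601]
tcp_rot: [-1.202, 1.22, -1.222]
wrist_force: [-1.3, -5.2, 6.3]
width: 0.587
t 23.45 pos [0.5459 0.0695 0.0601] fing [ 0.001 -0.001 -1.   ] jaw [ 1.    -0.016  0.001] F [-1.3 -5.2  6.3] w 0.587 q6 0.098
```

View pics/side11z.png

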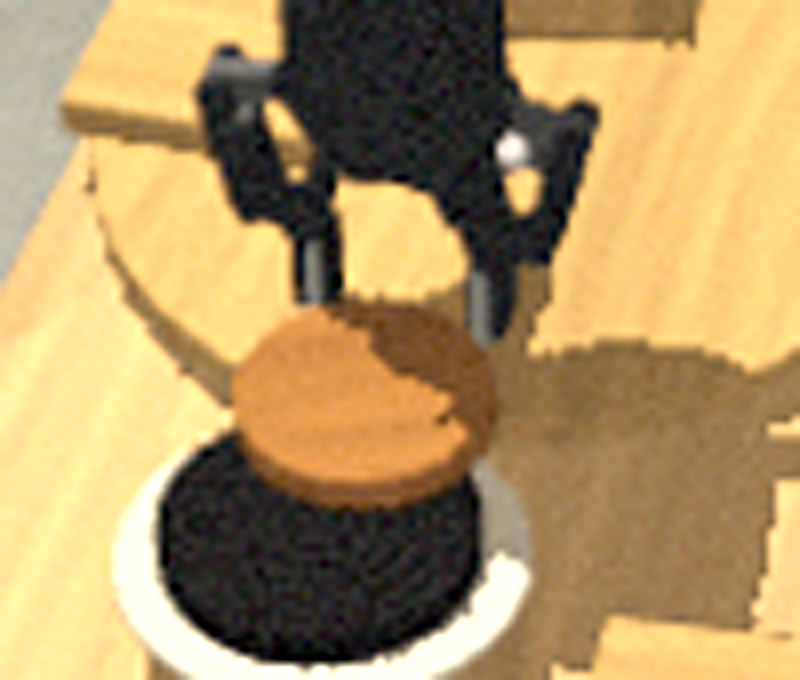

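```bash
python3 -m jog '[[0,-1,0,0,50],[0,-1,1,0,50],[0,-1,2,0,50],[0,-1,3,0,50],[0,-1,4,0,50],[0,-1,4,0,50],[0,0,4,0,50],[0,2,4,0,50],[0,4,4,0,50],[0,6,4,0,50]]'
python3 - <<'E'
from h import *
tool();s=shot('side',12,(260,240,360,325),8,[],1.5)
im=s['pixels'].astype(int);ce,st,cs=blob(im.max(2)<55,proj(s,(.549,.19,.073))[0])
low=cs[(cs[:,1]>306)&(cs[:,0]>275)&(cs[:,0]<325)]+[0,.5];print('side',st,fitR(ray(s,low,.059),.055,(.55,.16)))
s=pickle.load(open('side9.pkl','rb'))
im=s['pixels'].astype(int);ce,st,cs=blob(im.max(2)<55,proj(s,(.549,.19,.073))[0])
low=cs[(cs[:,1]>306)&(cs[:,0]>275)&(cs[:,0]<325)]+[0,.5];print('side9',st,fitR(ray(s,low,.059),.055,(.55,.16)))
E
```

```text
time: 24.8
tool_pos: [0.5455, 0.0758, 0.0634]
tcp_rot: [-1.202, 1.221, -1.221]
wrist_force: [-0.1, -1.2, 0.1]
width: 0.584
t 24.80 pos [0.5455 0.0758 0.0634] fing [-0. -0. -1.] jaw [ 1.    -0.016 -0.   ] F [-0.1 -1.2  0.1] w 0.584 q6 0.109
side [280 295  40  28 727] (array([0.5488, 0.1671]), np.float64(0.0016))
side9 [ 280  291   40   32 1026] (array([0.5489, 0.1672]), np.float64(0.0017))
```

View pics/side12z.png

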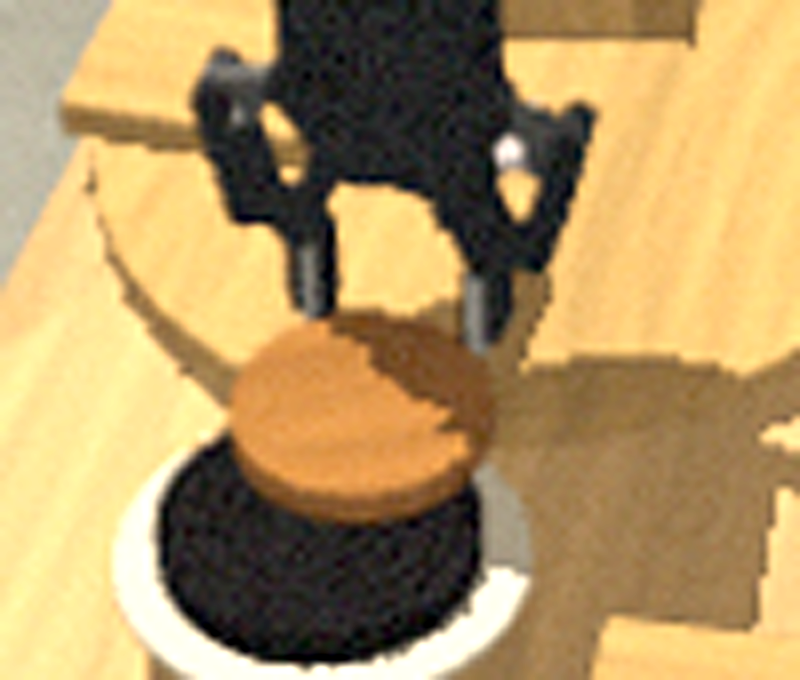

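```bash
python3 -m jog '[[0,4,0,0,50],[1,9,0,0,50],[1,14,0,0,50],[1,19,0,0,50],[2,24,0,0,50],[2,29,0,0,50],[2,33,0,0,50],[3,36,0,0,50],[3,38,0,0,50],[3,38,0,0,50]]'
python3 - <<'E'
from h import *
tool();s=shot('side',13,(260,240,360,325),8,[],1.5)
im=s['pixels'].astype(int);ce,st,cs=blob(im.max(2)<55,proj(s,(.549,.215,.073))[0])
low=cs[(cs[:,1]>306)&(cs[:,0]>275)&(cs[:,0]<325)]+[0,.5];print('core',st,fitR(ray(s,low,.059),.055,(.55,.16)))
E
```

```text
time: 26.1
tool_pos: [0.5486, 0.1138, 0.0635]
tcp_rot: [-1.201, 1.221, -1.221]
wrist_force: [-0.3, -0.3, -0.5]
width: 0.586
t 26.10 pos [0.5486 0.1138 0.0635] fing [ 0.  0. -1.] jaw [ 1.    -0.016  0.   ] F [-0.3 -0.3 -0.5] w 0.586 q6 0.176
core [280 298  40  25 380] (array([0.5492, 0.1651]), np.float64(0.0129))
```

View pics/side13z.png

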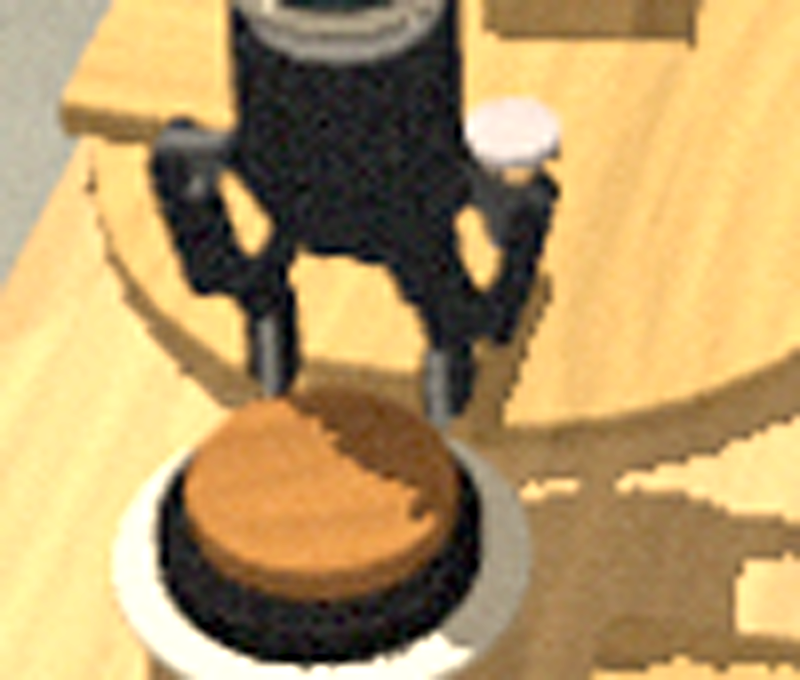

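```bash
python3 -m jog '[[0,1,0,0,50],[0,2,0,0,50],[0,4,0,0,50],[0,5,0,0,50],[0,5,0,0,50],[0,3,0,0,50],[0,-3,0,0,50],[0,-12,2,0,50],[0,-25,10,0,50],[0,-40,20,0,50]]'
python3 -m jog '[[0,-18,10,0,50],[0,-40,25,0,50],[0,-70,40,0,50],[0,-105,50,0,50],[0,-145,55,0,50],[0,-185,55,0,50],[0,-220,55,0,50],[0,-245,55,0,50],[0,-260,55,0,50],[0,-260,55,0,50]]'
cat > meas.py <<'E'
from h import *
import sys
k=sys.argv[1]
tool();c=shot('top',k,(215,170,430,320),3.6,[],1.3);s=shot('side',k,(260,240,360,325),8,[],1.5)
im=c['pixels'].astype(int);mx=im.max(2);mn=im.min(2)
r=wood(c,(.549,.167,.087),.087);print('backing',r[0],r[1])
K=mn>120;ce,st,cs=blob(K,np.array((262,241)));print('plate',circ(ray(c,cs,.059)))
fill=np.zeros(K.shape,np.uint8);cv2.fillPoly(fill,[cs.astype(np.int32)],1)
dk=((mx<60)&(fill>0)).astype(np.uint8);ce,st,cs=blob(dk,np.array((262,240)));print('core',st,circ(ray(c,cs,.073)))
im=s['pixels'].astype(int);ce,st,cs=blob(im.max(2)<55,proj(s,(.549,.217,.07))[0])
low=cs[(cs[:,1]>311)&(cs[:,0]>281)&(cs[:,0]<321)]+[0,.5];print('side core',st,fitR(ray(s,low,.059),.055,(.55,.16)))
r=wood(s,(.549,.167,.087),.087);low=r[2];print('side backing far edge',fitR(ray(s,low[low[:,1]<300],.087),.045,(.55,.167)))
E
python3 meas.py 14
```

```text
time: 27.4
tool_pos: [0.5485, 0.0725, 0.0841]
tcp_rot: [-1.201, 1.221, -1.221]
wrist_force: [-0.0, 0.4, 0.1]
width: 0.586
time: 28.65
tool_pos: [0.5484, -0.1875, 0.1389]
tcp_rot: [-1.2, 1.222, -1.223]
wrist_force: [-0.1, 0.2, -0.4]
width: 0.586
t 28.65 pos [ 0.5484 -0.1875  0.1389] fing [ 0. -0. -1.] jaw [ 1.    -0.018  0.   ] F [-0.1  0.2 -0.4] w 0.586 q6 -0.354
backing (array([0.54942562, 0.166594  ]), np.float64(0.04253486379128426)) [0.54927838 0.16653043]
plate (array([0.54896183, 0.16882876]), np.float64(0.06832232254464739))
core [244 221  38  39 263] (array([0.54790245, 0.16693561]), np.float64(0.05190927960239852))
side core [280 299  40  24 335] (array([0.5493, 0.1655]), np.float64(0.0117))
side backing far edge (array([0.5469, 0.1751]), np.float64(0.0033))
```

```bash
ls pics | tail -3
```

```text
top7z.png
top8z.png
top9z.png
```

View pics/top14z.png

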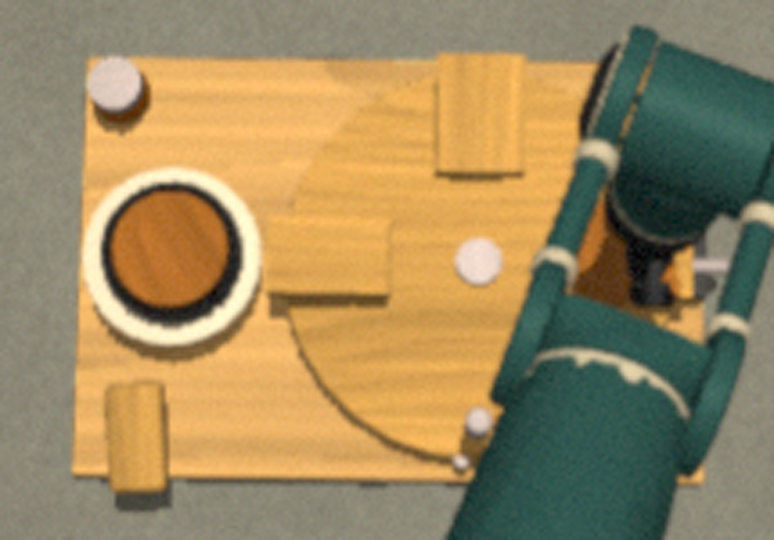

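View pics/side14z.png

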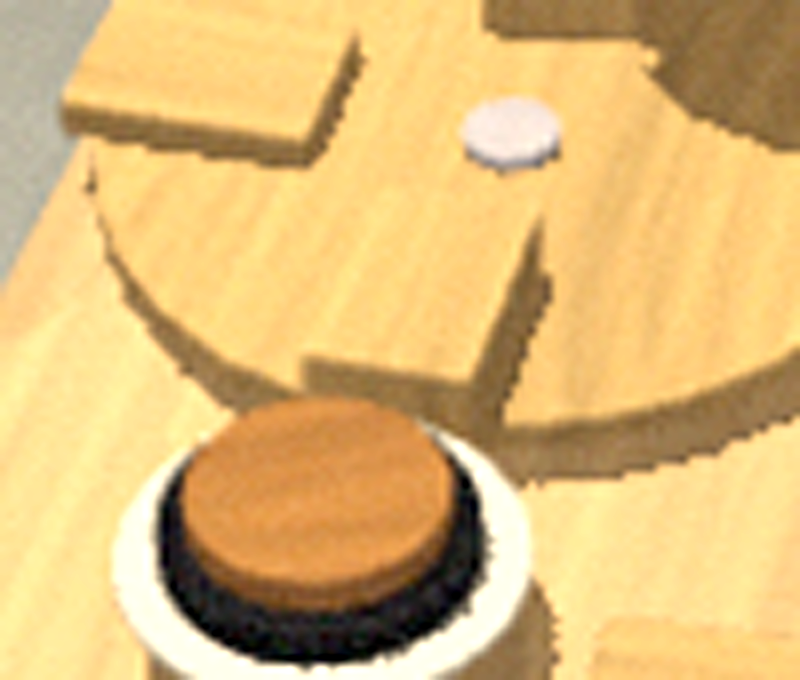

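```bash
cat > fine.py <<'E'
from h import *
import sys
k=sys.argv[1]
def cont(g,a,thr,inv,near):
    g=cv2.resize(g[a[1]:a[3],a[0]:a[2]].astype(np.float32),None,fx=6,fy=6,interpolation=cv2.INTER_CUBIC)
    m=(g<thr) if inv else (g>thr)
    ce,st,cs=blob(m,(np.array(near)-a[:2]+.5)*6-.5)
    return (cs+.5)/6-.5+np.array(a[:2])
for n,pc in(('top',(262,240)),('side',(300,307))):
    c=pickle.load(open(f'{n}{k}.pkl','rb'));im=c['pixels'];a=(pc[0]-35,pc[1]-32,pc[0]+35,pc[1]+28)
    pb=proj(c,(.549,.167,.087))[0]
    P=cont(im[...,2],a,95,False,pc);print(n,'plate',circ(ray(c,P,.059)),fitR(ray(c,P,.059),.07,(.549,.169)))
    hole=im[...,2]
    Q=cont(np.where(im[...,2]<95,255,0).astype(np.uint8)*0+im[...,2],a,95,True,pc)
    R=ray(c,Q,.073);print(n,'core(outer of non-white)',circ(R),fitR(R,.055,(.549,.167)))
    B=cont(im[...,0],a,85,False,pb);R=ray(c,B,.087);print(n,'backing',circ(R),fitR(R,.045,(.549,.167)))
    
E
python3 fine.py 14; python3 - <<'E'
from h import *
c=pickle.load(open('top14.pkl','rb'));im=c['pixels']
print(im[240,230:295].tolist())
E
```

```text
top plate (array([0.54937265, 0.16889914]), np.float64(0.07102572817230778)) (array([0.5494, 0.1689]), np.float64(0.0011))
top core(outer of non-white) (array([0.54774728, 0.16688511]), np.float64(0.0553976405091477)) (array([0.5478, 0.1669]), np.float64(0.0009))
top backing (array([0.54965668, 0.16660995]), np.float64(0.0446911853626046)) (array([0.5497, 0.1666]), np.float64(0.0004))
side plate (array([0.56483909, 0.15857332]), np.float64(0.09990044869511867)) (array([0.5496, 0.1718]), np.float64(0.0368))
side core(outer of non-white) (array([0.5519615 , 0.12845048]), np.float64(0.0871316628665113)) (array([0.549 , 0.1139]), np.float64(0.0371))
side backing (array([0.54654735, 0.17539183]), np.float64(0.12007638492146011)) (array([0.5419, 0.1752]), np.float64(0.0756))
[[109, 106, 92], [112, 109, 95], [112, 110, 94], [113, 109, 96], [108, 107, 93], [112, 109, 93], [122, 112, 93], [158, 135, 99], [196, 176, 141], [203, 187, 154], [203, 188, 156], [202, 185, 153], [179, 166, 135], [81, 75, 67], [32, 26, 26], [54, 37, 23], [106, 66, 30], [138, 87, 39], [147, 90, 36], [146, 93, 40], [141, 88, 36], [142, 87, 34], [141, 87, 37], [137, 82, 32], [134, 80, 29], [137, 87, 32], [146, 89, 34], [147, 90, 35], [149, 91, 43], [145, 90, 37], [146, 90, 36], [145, 89, 40], [141, 87, 37], [138, 84, 35], [136, 84, 32], [137, 84, 35], [139, 83, 33], [141, 87, 34], [135, 83, 31], [133, 81, 30], [130, 81, 32], [131, 81, 30], [133, 82, 36], [128, 79, 31], [127, 77, 32], [134, 83, 37], [133, 80, 27], [121, 75, 34], [72, 43, 21], [37, 33, 28], [37, 36, 33], [60, 55, 49], [139, 128, 108], [200, 188, 157], [205, 192, 159], [203, 190, 156], [199, 184, 147], [185, 158, 118], [181, 140, 82], [178, 134, 70], [177, 131, 65], [179, 133, 68], [172, 128, 63], [175, 130, 66], [177, 129, 67]]
```

```bash
python3 - <<'E'
from h import *
c=pickle.load(open('top14.pkl','rb'));c0=pickle.load(open('top0.pkl','rb'))
mn=c['pixels'].min(2)
e=proj(c,(.4153,-.0691,.115))[0];ce,st,cs=blob(mn>95,e);p=ray(c,ce,.115)[0];print('post',p,st,np.degrees(np.arctan2(*(p[:2]-A)[::-1]))-269.17)
d=(cv2.absdiff(c['pixels'],c0['pixels']).max(2)>45).astype(np.uint8);d=cv2.morphologyEx(d,cv2.MORPH_OPEN,np.ones((2,2)))
n,l,st,ce=cv2.connectedComponentsWithStats(d)
for i in range(1,n):
    if st[i,4]>6: print(st[i],ce[i].round())
E
```

```text
post [ 0.41595712 -0.06897603  0.115     ] [344 283   8   7  42] -90.06649809341656
[  318   178   127   201 10350] [383. 278.]
[332 190  33  36 459] [351. 211.]
[338 203   7  14  62] [340. 209.]
[ 244  221   40   41 1276] [263. 241.]
[ 290  220   39   43 1282] [309. 240.]
[426 228   6   5  21] [429. 230.]
[416 233  15  26 227] [423. 245.]
[416 259   6   3  13] [419. 260.]
[337 266  18   9  82] [346. 271.]
[334 276  17  20 169] [340. 284.]
[616 295  24  16 150] [631. 303.]
[338 298   4   2   8] [340. 298.]
[337 301   6   4  21] [339. 303.]
[607 300   8   8  40] [611. 304.]
[336 306   4   2   8] [338. 306.]
[630 309  10  22 118] [636. 319.]
[610 311   6   6  26] [612. 314.]
[ 533  312  107  110 5697] [578. 364.]
[580 328   5   5  14] [582. 330.]
[636 332   4   4  12] [638. 333.]
[ 434  357  105  108 4512] [484. 412.]
[528 360   4   3  11] [529. 361.]
[522 363   4   5  14] [524. 365.]
[353 368   8   5  17] [356. 370.]
[271 373  36  18 196] [288. 380.]
[ 286  373  179  107 7440] [395. 437.]
[346 372   6   4  13] [349. 374.]
[335 377   6   4  13] [337. 379.]
[328 380   6   4  12] [330. 382.]
[323 383   4   3   8] [324. 384.]
[ 200  386  118   94 6201] [248. 443.]
[514 389   2   4   8] [514. 390.]
[514 395   3  18  40] [515. 403.]
[510 397   3  10  28] [511. 402.]
[506 399   3   6  14] [507. 402.]
[510 411   3   5  14] [511. 413.]
[511 417   3   7  19] [512. 420.]
[319 440  19  18 130] [328. 448.]
[334 461   5   5  17] [336. 463.]
[298 465  13  15  85] [304. 472.]
[332 468  11  12  86] [337. 473.]
```

```bash
python3 - <<'E'
from workcell import bot
print(bot.finish_job())
E
```

```text
the job is handed in; nothing more can be done
None
```

The pad is put together on the white plate and handed in at about 29 s of robot time. I slid the black disc onto the plate, then turned the turntable by its gripped post to the -1.57 stop. Then I slid the wooden disc onto the black one, pushing each disc from behind with the part-open fingers.

**Last checks (top camera):**

| Item | Measured | Reference |
|---|---|---|
| Black disc centre (m) | (0.548, 0.167) | plate (0.549, 0.169) |
| Wooden disc centre (m) | (0.550, 0.167) | plate (0.549, 0.169) |
| Turntable (from its post) | -90.1° | stop at -90° |

- **Centring:** both discs lie about 2 mm short of the plate centre along the feed line. That is about the camera's accuracy, so I did not nudge them further.
- **Other things:** nothing changed between the first and last top pictures at the jar, scrubber, bottle, bowl, brush or finished pad. The last top picture hides most of the square block behind the arm. The one before the final slide shows it on its pad.
- **Robot:** the wrist force read near zero, with the fingers well clear.

**What failed or disagreed:**
- **Fingertip height:** in the side camera the fingertips appeared about 45 mm higher than the description says, so I set heights from that picture.
- **Finger contact:** early in the second slide, about 6 N upward showed at the wrist, probably the fingertips rubbing the high pad. Raising the tool 4 mm cleared it, and the black disc had not moved.
- **Side-camera fits:** the automatic fits of the stacked discs in the last side picture did not work, so the final positions rest on the top camera alone.

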